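# Seal the topping canisters

## Robot

A 6-joint arm with a two-finger parallel gripper is mounted at the origin on the work surface. World frame = base frame: x ahead of the robot, y to its left, z up, the work surface at z = 0. Lengths are in mm, angles in rad, forces in N, time in s.
With the tool pointing down it reaches from about 350 to 975 mm from the base axis. Payload 4.9 kg.
Tool frame: the origin (TCP) lies at the centre of the arm's flange, where the gripper is bolted on; the fingertips stand 173 mm ahead of it and the grasp point (between the pads) lies ctrl.grasp_offset ahead of it (ctrl.grasp_offset is the distance from the TCP to the grasp point, in mm); z points along the fingers, y is the line along which they close (so a half turn about z gives the same grasp; the last joint's range is limited). The gripper opens to 85 mm and grips with 20 to 120 N. Pads are 22 mm wide; open, the fingers measure 114 mm over their backs; the gripper's body (76 mm by 85 mm) begins 54 mm behind the grasp point. The pads swing forward as they close: fully open they stand 13 mm farther back than shut.
Start: joints at [-1.231, 0.053, 1.613, -0, 1.476, -0.119], TCP at [276.788, -560.35, 404.704] pointing down, gripper open.
Joint ranges: [-3.01, 3.01], [-1.01, 2.22], [0.06, 2.58], [-1.02, 4.17], [0.09, 2.62], [-3.14, 3.14]. Speed limits (rad/s): [2.57, 2.57, 3.14, 3.14, 3.14, 3.14].

## Interface

Orientations are given as a rotation vector (axis times angle).
In Python, from cell import ctrl gives the robot as it stands.
- The arm moves only by the shell command python3 -m crank 'ROWS' [FORCE]. ROWS is JSON, one flat list of numbers, 7 for each row, row after row: the shift along the tool's x, y, z normalised to -1 to 1, where 1 is 0.4 m, then the turn, a rotation vector about the tool's x, y, z normalised to -1 to 1, where 1 is 2 rad, then the closure, from -1 (fully open) to 1 (shut). A call has 1 to 5 rows; each row shifts and turns the commanded pose from where the row before left it, along the tool's axes as they then stand; what a row does not reach is not made up. A row lasts 1/12 s, in which the tool goes at most 41.7 mm and 7.16 degrees, less where a joint would pass 70% of its speed; a pose out of reach is approached as far as the arm can. A call with a number of a shift or a turn outside -1 to 1 is refused whole. A call with a gripper value outside its range is refused whole. The fingers move at their own pace and stop on an object; FORCE is the grip in N (left out, the last holds). Time passes only in rows, so rows that do not move let the fingers close. It gives the time, the measured TCP pose, the force, the opening and the grip force at its end, in the units of the state.
- ctrl.state(): the state, without advancing time (a new reading comes with each control period).
- ctrl.snapshot(name): name is "scene" or "top" or "wrist"; returns (picture, depth): 480x640x3 uint8, blue, green, red; 480x640 float32, mm along the optical axis (not along the pixel's ray), 0 where there is no reading.
- ctrl.camera_model(name): a dict with "intrinsics" (3x3 intrinsics, pixels), "distortion" ([k1, k2, p1, p2, k3] as OpenCV has them; the pictures are not rectified), "rvec" (rotation vector, rad) and "tvec" (3), from world to camera coordinates, as OpenCV has them. Camera axes: x right, y down, z forward; pixel columns grow to the right and rows downward; lengths in mm; the calibration is good to about 2 mm. A picture is of the moment at which its call begins: read the wrist's pose just before it. camera_model takes no time and is no camera call; for the wrist camera it gives the pose at the moment of the call.
- ctrl.sign_off(): hands the job in; it is judged then, once.
Trained networks look in the newest picture that a camera, given by its name, has taken for a name from the list of things; names that differ only in an ending like _2 or _b are one class to them, and where a whole thing is asked for, a point or a joint stands for the part that bears it (a point fixed in the world has none). Each returns a list of dicts, best first, with "p" (0 to 1); they miss things now and then, are a little off and sometimes report something else, mostly with a low value. They report only what shows in the picture. A call takes as long as a camera call.
- ctrl.boxes_of(camera, label): "position" ([x, y, z] in mm, in world coordinates, good to about 4 mm: the middle of the surface that is visible of it).
- ctrl.silhouettes(camera, label): "pixels" (480x640 bool, what is visible of it).
The state is a dict: "time_s": time; "q": joint angles; "qvel": joint speeds; "joint_efforts": joint torques, N m; "tcp_pos": TCP position; "orientation": TCP orientation; "wrist_force": force on the tool from outside, world axes, zero at the start; "ft_torque": the same for the moment, N m; "gripper_width": finger opening in mm; "grip_force": force on a finger pad.
Only numpy, scipy, OpenCV 4.12 (cv2) and the standard library are available. Lean on these libraries where they do the work, as an engineer would, in place of code of your own. Each camera call takes 0.05 s, during which the arm holds its last target. There are 200 camera calls.

## Task

Seal three topping canisters at the end of the batch: with the fingertips, lightly press the white button on the lid down as far as it goes, first on the tallest canister, then on the square one, last on the low wide round one. Leave the button of the small slim canister up, as it is still in use. Press gently from above without lifting, tipping or shoving any canister, and leave everything else on the bench where it is.

Things in the scene. Friction and masses are not known exactly. Their poses are not given: they have to be found in the camera images.
- tall: The tallest canister: round stainless-steel, 90 mm diameter, 190 mm from table to the flat top of its grey lid (205 mm to the top of its raised button). About 0.95 kg, standing loose on the table. Origin: centre of its underside; z up.
- tall_button_top (a point): Centre of the top face of the round white seal button, 40 mm diameter, in the middle of the lid of the tall canister; it moves down with the button and with its springy cap. The cap yields about 0.5 mm per N besides, so some 1 mm while the button moves, and presses on softly for 5 mm past the stop until level with the lid.
- tall_button (a joint): How far the tall canister's button is pushed down, in m: 0 is up, 0.010 is its stop. At 0 its top stands 15 mm above the lid, at 0.010 it stands 5 mm above. It starts at 0 to 3 mm, moves at about 2 to 3 N and latches where it is left. Sealed from 8 mm down.
- square: The square canister: stainless-steel, 100 x 100 mm in plan, 120 mm to the flat top of its grey lid (135 mm to the top of its raised button). About 0.85 kg, standing loose on the table. Origin: centre of its underside; z up.
- square_button_top (a point): Centre of the top face of the round white seal button, 40 mm diameter, in the middle of the lid of the square canister; it moves down with the button and with its springy cap. The cap yields about 0.5 mm per N besides, so some 1 mm while the button moves, and presses on softly for 5 mm past the stop until level with the lid.
- square_button (a joint): How far the square canister's button is pushed down, in m: 0 is up, 0.010 is its stop. At 0 its top stands 15 mm above the lid, at 0.010 it stands 5 mm above. It starts at 0 to 3 mm, moves at about 2 to 3 N and latches where it is left. Sealed from 8 mm down.
- wide: The low wide canister: round stainless-steel, 124 mm diameter, 80 mm to the flat top of its grey lid (95 mm to the top of its raised button). About 0.8 kg, standing loose on the table. Origin: centre of its underside; z up.
- wide_button_top (a point): Centre of the top face of the round white seal button, 40 mm diameter, in the middle of the lid of the wide canister; it moves down with the button and with its springy cap. The cap yields about 0.5 mm per N besides, so some 1 mm while the button moves, and presses on softly for 5 mm past the stop until level with the lid.
- wide_button (a joint): How far the wide canister's button is pushed down, in m: 0 is up, 0.010 is its stop. At 0 its top stands 15 mm above the lid, at 0.010 it stands 5 mm above. It starts at 0 to 3 mm, moves at about 2 to 3 N and latches where it is left. Sealed from 8 mm down.
- small: The small slim canister, which stays open: round stainless-steel, 72 mm diameter, 100 mm to the flat top of its grey lid (115 mm to the top of its raised button). About 0.5 kg, standing loose on the table. Origin: centre of its underside; z up.
- small_button_top (a point): Centre of the top face of the round white seal button, 40 mm diameter, in the middle of the lid of the small canister; it moves down with the button and with its springy cap. The cap yields about 0.5 mm per N besides, so some 1 mm while the button moves, and presses on softly for 5 mm past the stop until level with the lid.
- small_button (a joint): How far the small canister's button is pushed down, in m: 0 is up, 0.010 is its stop. At 0 its top stands 15 mm above the lid, at 0.010 it stands 5 mm above. It starts at 0 to 3 mm, moves at about 2 to 3 N and latches where it is left. This one must stay up.
- beaker: Open aluminium cup, 68 mm diameter, 85 mm tall; bystander. Origin: centre of its underside.
- spatula: Spatula lying on the table, 190 mm long; bystander. Lies along its x axis, handle to -x.
- biscuit0: Round brown biscuit, 68 mm diameter, 8 mm thick; bystander. Origin: centre of its underside.
- biscuit1: Another such biscuit; bystander.
- bowl: White bowl, 130 mm diameter, 55 mm tall; bystander. Origin: centre of its underside.
- mould: White praline mould, flat block 100 x 160 x 22 mm; bystander. Origin: centre of its underside.
- jar: Amber jar with a white cap, 70 mm diameter, 100 mm tall; bystander. Origin: centre of its underside.

How it is judged (in metres and radians):
On the way, in this order (a step that is already met when the one before it is completed fails the run):
1. the tallest canister is sealed (button at least 8 mm down) (value of joint tall_button above 0.008 m), for 0.2 s.
2. the square canister is sealed (button at least 8 mm down) (value of joint square_button above 0.008 m), for 0.2 s.
3. the low wide canister is sealed (button at least 8 mm down) (value of joint wide_button above 0.008 m), for 0.2 s.
At the end, for the whole second after the job is handed in: The buttons of the tallest, square and low wide canisters are at least 8 mm down; the small one's is less than 5 mm down. All four canisters stand upright (within 0.05 rad) and still on the table, within 30 mm of where they began, and so do the bystanders (30 mm) (value of joint each of tall_button, square_button, wide_button above 0.008 m and value of joint small_button below 0.005 m and distance of each of tall, square, wide, small, beaker, spatula, biscuit0, biscuit1, bowl, mould, jar from where it was at the start of the episode below 0.03 m and height (world z) of each of tall, square, wide, small below 0.005 m and angle between each of tall, square, wide, small's own z axis and vertical below 0.05 rad and linear speed of each of tall, square, wide, small below 0.02 m/s); the robot touches nothing.
It fails at once if a canister is pressed out of order (the square before the tallest is sealed, or the low wide before the square is sealed) ((value of joint square_button above 0.005 m and value of joint tall_button below 0.008 m) or (value of joint wide_button above 0.005 m and value of joint square_button below 0.008 m)).
It fails at once if the small canister's button is pressed (value of joint small_button above 0.005 m).
It fails at once if a canister is pressed or hit hard (over 20 N) (contact force between any of the fingers, the arm and tall above 20 N or contact force between any of the fingers, the arm and square above 20 N or contact force between any of the fingers, the arm and wide above 20 N or contact force between any of the fingers, the arm and small above 20 N).
It fails at once if a canister is lifted more than 10 mm, tilted more than 0.15 rad or shifted more than 30 mm (height (world z) of any of tall, square, wide, small above 0.01 m or angle between any of tall, square, wide, small's own z axis and vertical above 0.15 rad or distance of any of tall, square, wide, small from where it was at the start of the episode above 0.03 m).
It fails at once if another thing on the table is moved more than 30 mm or lifted (distance of any of beaker, spatula, biscuit0, biscuit1, bowl, mould, jar from where it was at the start of the episode above 0.03 m or height (world z) of any of beaker, spatula, biscuit0, biscuit1, bowl, mould, jar above 0.015 m).
It also fails if it takes over 54 s, if anything falls off the work surface, if the arm or the gripper's body presses on something with over 40 N, if the wrist force passes 120 N, or if a joint passes its speed limit or range.

## Working session

There is one attempt and no reset: what is moved stays moved. The work goes in short steps, Python scripts to look and compute and a shell command to move; the robot and the scene stay as the last step left them, time stands still between calls to the robot, and variables do not carry over. Pictures are saved under pics/ and viewed, at most 10 in all, crops included, and the job is handed in when it is done.

```bash
mkdir -p pics; cat > h.py <<'E'
import numpy as np, cv2
from cell import ctrl
def world(cam,px,depth):
    m=ctrl.camera_model(cam); K=np.array(m["intrinsics"],float);D=np.array(m["distortion"],float)
    R=cv2.Rodrigues(np.array(m["rvec"],float))[0];t=np.array(m["tvec"],float).ravel()
    px=np.asarray(px,float).reshape(-1,2); n=cv2.undistortPoints(px[:,None],K,D)[:,0]
    d=depth[px[:,1].astype(int),px[:,0].astype(int)]
    P=np.c_[n*d[:,None],d]
    return (P-t)@R, d
E
python3 - <<'E'
from h import *
s=ctrl.state(); print(s)
for c in ["top","scene"]:
    im,d=ctrl.snapshot(c); cv2.imwrite(f"pics/{c}1.png",im); np.save(f"{c}_d.npy",d)
    for n in ["tall","square","wide","small"]:
        for l in [n+"_button_top",n]:
            print(c,l,[(np.round(b["position"]),round(b["p"],2)) for b in ctrl.boxes_of(c,l)[:3]])
E
```

```text
{'time_s': 0.0, 'q': array([-1.23099471e+00,  5.33152362e-02,  1.61427386e+00, -3.36395798e-05,
        1.47598733e+00, -1.19010198e-01]), 'qvel': array([-0.00053533, -0.00111814,  0.00034322,  0.00057459, -0.00033143,
       -0.00105136]), 'joint_efforts': array([-6.62295806e-04, -3.93677294e+01, -3.70177567e+01, -1.57282907e-04,
        7.17664356e-03,  7.53008749e-06]), 'tcp_pos': array([ 276.70296547, -560.11051577,  403.50050492]), 'orientation': array([-3.05737053e+00, -7.13952525e-01,  3.95336161e-04]), 'wrist_force': array([0.38938061, 0.12588579, 0.2364735 ]), 'ft_torque': array([-0.03329545, -0.03989912, -0.04267776]), 'grip_force': 0.0, 'gripper_width': 85.06959036355875}
top tall_button_top [(array([ 584., -241.,   10.]), 0.65), (array([413.,  -4., 202.]), 0.56)]
top tall [(array([407.,  -6., 191.]), 0.94)]
top square_button_top [(array([453., 249., 134.]), 0.61)]
top square [(array([446., 242., 120.]), 0.71)]
top wide_button_top [(array([656., 143.,  94.]), 0.56), (array([ 607., -370.,   23.]), 0.46)]
top wide [(array([648., 142.,  78.]), 0.77)]
top small_button_top [(array([ 424., -228.,  116.]), 0.45)]
top small [(array([ 424., -221.,  101.]), 0.93)]
scene tall_button_top [(array([420.,  -6., 207.]), 0.46)]
scene tall [(array([442.,  -3., 144.]), 0.66)]
scene square_button_top [(array([613., 289.,   9.]), 0.74), (array([454., 244., 134.]), 0.59)]
scene square [(array([490., 244., 121.]), 0.94)]
scene wide_button_top [(array([661., 144.,  92.]), 0.69), (array([ 434., -224.,  110.]), 0.46)]
scene wide [(array([676., 139.,  83.]), 0.64)]
scene small_button_top []
scene small [(array([ 446., -223.,   89.]), 0.73)]
```

View pics/top1.png

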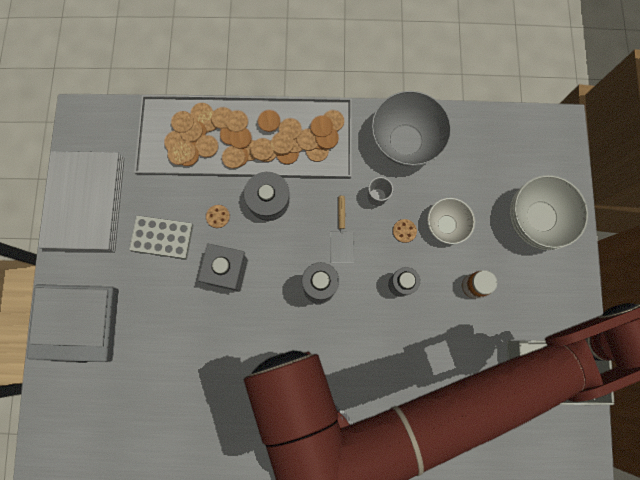

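View pics/scene1.png

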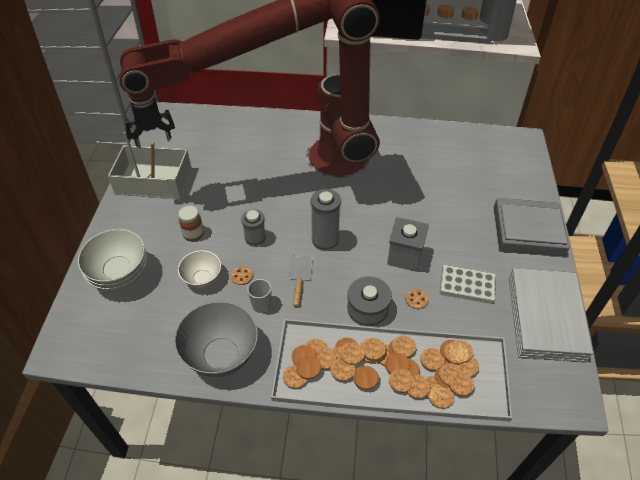

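```bash
python3 - <<'E'
from h import *
ctrl.snapshot("top"); d=np.load("top_d.npy")
print("z offset check; grasp_offset",ctrl.grasp_offset)
H={"tall":190,"square":120,"wide":80,"small":100}
for n,h in H.items():
    for l in [n+"_button_top",n]:
        for s in ctrl.silhouettes("top",l)[:2]:
            ys,xs=np.nonzero(s["pixels"]); P,dd=world("top",np.c_[xs,ys],d); P=P[dd>0]
            b=P[P[:,2]>h+6]; L=P[(abs(P[:,2]-h)<5)]
            print(l,round(s["p"],2),len(P),"btn",len(b),b.mean(0).round(1) if len(b) else 0, "ctr",((b[:,:2].min(0)+b[:,:2].max(0))/2).round(1) if len(b) else 0,"lid",((L[:,:2].min(0)+L[:,:2].max(0))/2).round(1) if len(L) else 0, np.median(L[:,2]) if len(L) else 0, np.ptp(L[:,:2],axis=0).round() if len(L) else 0)
E
```

```text
z offset check; grasp_offset 154.70000000000002
tall_button_top 0.78 207 btn 206 [409.   -5.2 203.9] ctr [408.5  -5.5] lid [391.6 -10.8] 194.57908669154645 [0. 0.]
tall_button_top 0.61 433 btn 0 0 ctr 0 lid 0 0 0
tall 0.78 1164 btn 237 [410.8  -4.9 203.6] ctr [419.7  -0.8] lid [410.5  -5.7] 191.02412736458245 [90. 87.]
tall 0.28 551 btn 0 0 ctr 0 lid 0 0 0
square_button_top 0.45 166 btn 166 [448.9 247.5 134.3] ctr [449.7 247.8] lid 0 0 0
square 0.69 1718 btn 227 [449.7 247.5 133.2] ctr [445.  251.3] lid [450.3 246.4] 120.42494786320543 [113. 110.]
wide_button_top 0.76 165 btn 163 [654.9 142.8  95. ] ctr [655.7 142.6] lid [640.1 138.9] 83.72097655669815 [ 2. 16.]
wide 0.88 1749 btn 210 [656.3 143.1  93.6] ctr [658.8 141.4] lid [656. 144.] 80.3596942313197 [122. 123.]
wide 0.69 174 btn 174 [409.6  -6.1 204.2] ctr [409.5  -5.5] lid 0 0 0
small_button_top 0.49 708 btn 204 [ 424.  -229.2  113.9] ctr [ 422.5 -230.6] lid [ 425.1 -228.4] 100.38897813365143 [71. 70.]
small_button_top 0.46 183 btn 179 [ 423.5 -228.3  114.3] ctr [ 424.6 -228.7] lid [ 417.6 -211.8] 102.51230363565475 [5. 2.]
small 0.67 731 btn 204 [ 424.  -229.2  113.9] ctr [ 422.5 -230.6] lid [ 425.1 -228.4] 100.33584447481083 [71. 70.]
```

The networks, the depth data and both pictures agree. In the top view the tall canister's button is at about (320,281), the square one's at (221,266), the wide one's at (266,193) and the small one's at (406,281). Converted to world coordinates, the buttons are at tall (410,-5), square (450,247) and wide (656,143). The false hits are biscuits and the mould. I'll close the fingers and travel high, towards the tall canister.

```bash
python3 -m crank '[0.06,-0.073,-0.01,0,0,0,1, 0.06,-0.073,-0.01,0,0,0,1, 0.06,-0.073,-0.01,0,0,0,1, 0.06,-0.073,-0.01,0,0,0,1, 0.06,-0.073,-0.01,0,0,0,1]' 20
python3 -m crank '[0.06,-0.073,0,0,0,0,1, 0.06,-0.073,0,0,0,0,1, 0.06,-0.073,0,0,0,0,1, 0.06,-0.073,0,0,0,0,1, 0.06,-0.073,0,0,0,0,1]'
cat >> h.py <<'E'
T={"tall":(410.3,-5.3,205),"square":(450,247,135),"wide":(656,143,95)}
def go(n):
    s=ctrl.state(); R=cv2.Rodrigues(np.array(s["orientation"]))[0]; p=np.array(s["tcp_pos"])
    tip=p+173*R[:,2]; d=np.array(T[n])-tip
    print("t",round(s["time_s"],2),"tip",tip.round(1),"tilt",R[:,2].round(4),"w",round(s["gripper_width"],1),"F",np.round(s["wrist_force"],2),"units",(R.T@d/400).round(4))
E
python3 -c "
from h import *
go('tall')"
```

```text
time_s: 1.77
tcp_pos: [319.7, -374.7, 424.8]
orientation: [-3.059, -0.713, -0.0]
wrist_force: [-0.4, -0.4, -0.1]
gripper_width: 25.6
grip_force: 0.0
time_s: 2.18
tcp_pos: [362.5, -190.5, 424.9]
orientation: [3.059, 0.713, 0.001]
wrist_force: [1.0, -0.8, -0.3]
gripper_width: 0.2
grip_force: 0.0
t 2.18 tip [ 362.6 -190.6  251.9] tilt [ 9.e-04 -5.e-04 -1.e+00] w 0.2 F [ 0.96 -0.84 -0.25] units [ 0.3117 -0.3628  0.1171]
```

```bash
python3 -m crank '[0.06,-0.073,0,0,0,0,1, 0.06,-0.073,0,0,0,0,1, 0.06,-0.073,0,0,0,0,1, 0.06,-0.073,0,0,0,0,1, 0.04,-0.04,0,0,0,0,1]' >/dev/null
python3 -m crank '[0,0,0,0,0,0,1, 0,0,0,0,0,0,1, 0,0,0,0,0,0,1]' >/dev/null
python3 -c "
from h import *
go('tall')"
```

```text
t 2.85 tip [404.2 -23.9 251.8] tilt [-0.e+00 -5.e-04 -1.e+00] w 0.3 F [-0.61 -0.06 -0.09] units [ 0.0344 -0.035   0.1169]
```

```bash
python3 -m crank '[0.017,-0.0175,0.025,0,0,0,1, 0.0174,-0.0175,0.025,0,0,0,1, 0,0,0.027,0,0,0,1, 0,0,0,0,0,0,1, 0,0,0,0,0,0,1]' >/dev/null
python3 - <<'E'
from h import *
go('tall')
im,d=ctrl.snapshot("wrist"); cv2.imwrite("pics/wrist1.png",im)
print([(np.round(b["position"],1),round(b["p"],2)) for b in ctrl.boxes_of("wrist","tall_button_top")[:3]])
im,d=ctrl.snapshot("scene"); cv2.imwrite("pics/s2.png",cv2.resize(im[100:300,220:440],None,fx=2.7,fy=2.7))
E
```

```text
t 3.27 tip [409.5  -4.9 219.1] tilt [-3.2e-03  4.0e-04 -1.0e+00] w -0.1 F [1.05 0.44 0.12] units [0.0014 0.0017 0.0353]
[(array([420.2,   2.2, 201.5]), 0.79)]
```

View pics/wrist1.png

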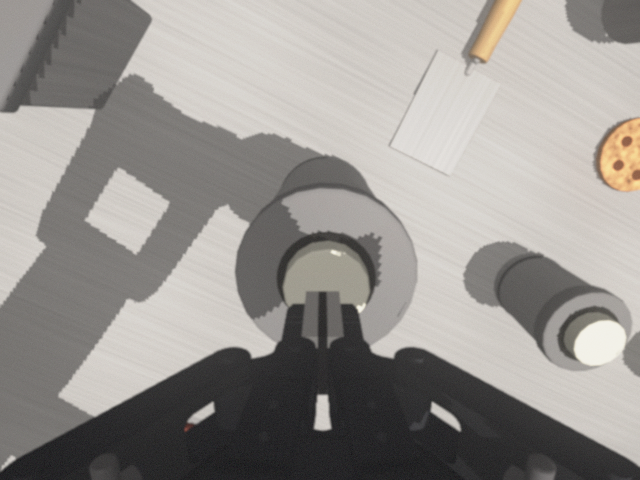

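View pics/s2.png

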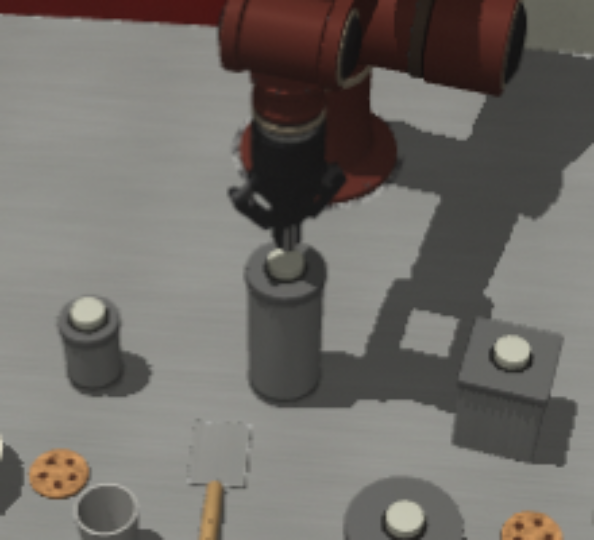

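The wrist view shows the shut tips at about (322,295), over the button at (327,275). The scene crop shows them directly above the tall canister. I'll go down slowly and watch the force.

```bash
python3 -m crank '[0.0014,0.0017,0.0125,0,0,0,1, 0,0,0.0125,0,0,0,1, 0,0,0.005,0,0,0,1, 0,0,0.005,0,0,0,1, 0,0,0,0,0,0,1]' | grep -E "tcp|force"
python3 -m crank '[0,0,0.005,0,0,0,1, 0,0,0.005,0,0,0,1, 0,0,0,0,0,0,1]' | grep -E "tcp|force"
```

```text
tcp_pos: [411.1, -5.3, 379.2]
wrist_force: [-0.1, 0.2, -0.5]
grip_force: 0.0
tcp_pos: [411.3, -5.3, 375.9]
wrist_force: [0.5, -0.3, 1.8]
grip_force: 0.7
```

```bash
for i in 1; do python3 -m crank '[0,0,0.005,0,0,0,1, 0,0,0.005,0,0,0,1, 0,0,0.005,0,0,0,1, 0,0,0,0,0,0,1]' | grep -E "tcp|wrist_force"; done
python3 -m crank '[0,0,0.005,0,0,0,1, 0,0,0.0025,0,0,0,1, 0,0,0,0,0,0,1]' | grep -E "tcp|wrist_force"
```

```text
tcp_pos: [411.3, -5.3, 369.7]
wrist_force: [0.5, -0.3, 1.8]
tcp_pos: [411.3, -5.3, 367.0]
wrist_force: [1.2, 0.1, 2.8]
```

```bash
python3 -m crank '[0,0,0.004,0,0,0,1, 0,0,0,0,0,0,1]' | grep -E "tcp|wrist_force"
python3 -m crank '[0,0,0.003,0,0,0,1, 0,0,0,0,0,0,1]' | grep -E "tcp|wrist_force"
```

```text
tcp_pos: [411.3, -5.3, 365.7]
wrist_force: [-0.2, -0.2, 5.1]
tcp_pos: [411.3, -5.3, 364.9]
wrist_force: [-1.2, -0.4, 7.0]
```

Past the stop the force climbs about 2 N per mm, so the tall button is on its stop. I'll hold briefly, go straight up and work out the move to the square one.

```bash
python3 -m crank '[0,0,0,0,0,0,1, 0,0,0,0,0,0,1, 0,0,-0.02,0,0,0,1, 0,0,-0.04,0,0,0,1, 0,0,-0.05,0,0,0,1]' | grep force
python3 -m crank '[0,0,0,0,0,0,1, 0,0,0,0,0,0,1]' >/dev/null
python3 - <<'E'
from h import *
go('square')
im,d=ctrl.snapshot("wrist"); im,d=ctrl.snapshot("top")
for l,h in (("tall_button_top",190),("tall",190)):
  for s in ctrl.silhouettes("top",l)[:2]:
    ys,xs=np.nonzero(s["pixels"]); P,dd=world("top",np.c_[xs,ys],d); P=P[dd>0]; print(l,len(P),np.median(P,axis=0).round(1))
E
```

```text
wrist_force: [-0.3, 0.8, -0.9]
grip_force: 0.0
t 5.58 tip [411.5  -5.4 235.8] tilt [ 1.5e-03 -3.0e-04 -1.0e+00] w 0.0 F [0.19 0.09 0.26] units [ 0.3653 -0.5233  0.2519]
tall_button_top 480 [572.  -65.2   7.7]
tall 392 [379.5  -4.2 189.2]
```

```bash
python3 -m crank '[0.052,-0.075,0,0,0,0,1, 0.052,-0.075,0,0,0,0,1, 0.052,-0.075,0,0,0,0,1, 0.052,-0.075,0,0,0,0,1, 0.052,-0.075,0,0,0,0,1]' >/dev/null
python3 -m crank '[0.052,-0.075,0,0,0,0,1, 0.052,-0.073,0,0,0,0,1, 0,0,0,0,0,0,1, 0,0,0,0,0,0,1]' >/dev/null
python3 - <<'E'
from h import *
go('square')
im,d=ctrl.snapshot("top"); np.save("top_d2.npy",d)
for l in ("tall_button_top","square_button_top"):
  for s in ctrl.silhouettes("top",l)[:2]:
    ys,xs=np.nonzero(s["pixels"]); P,dd=world("top",np.c_[xs,ys],d); P=P[dd>0]; print(l,len(P),np.median(P,axis=0).round(1))
im,d=ctrl.snapshot("wrist"); cv2.imwrite("pics/w2.png",im)
E
```

```text
t 6.53 tip [448.3 247.9 233.5] tilt [-0.0028 -0.0013 -1.    ] w -0.2 F [-0.88 -0.52  0.67] units [0.0036 0.0039 0.2463]
tall_button_top 223 [409.8  -5.4 195.7]
square_button_top 679 [ 421.8 -221.8  101.6]
```

View pics/w2.png

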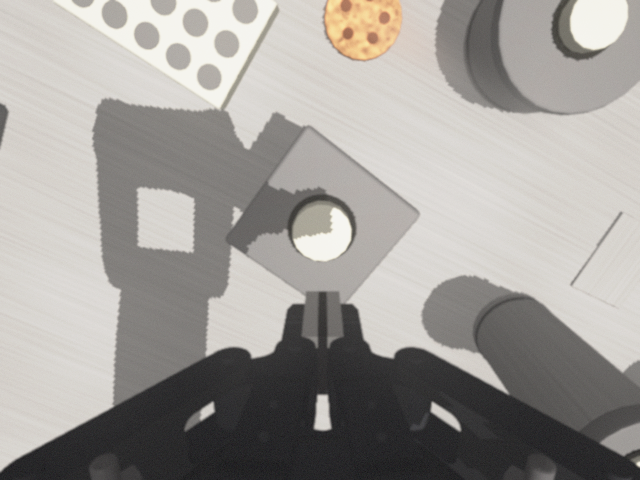

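The tall button's top now reads 195.7 mm, so it is down, and the canister hasn't moved. The wrist view shows the square button at (322,229), in line with the tips at x=322. I'll go down.

```bash
python3 -m crank '[0.0036,0.0039,0.07,0,0,0,1, 0,0,0.08,0,0,0,1, 0,0,0.06,0,0,0,1, 0,0,0,0,0,0,1, 0,0,0,0,0,0,1]' >/dev/null
python3 -c "
from h import *
go('square')"
```

```text
t 7.15 tip [450.2 244.7 150. ] tilt [-0.0028 -0.0011 -1.    ] w 0.2 F [-0.16 -0.05  1.02] units [ 0.0021 -0.0054  0.0375]
```

```bash
python3 -m crank '[0.002,-0.0054,0.015,0,0,0,1, 0,0,0.015,0,0,0,1, 0,0,0.006,0,0,0,1, 0,0,0.005,0,0,0,1, 0,0,0,0,0,0,1]' | grep -E "tcp|wrist_force"
python3 -m crank '[0,0,0.005,0,0,0,1, 0,0,0.005,0,0,0,1, 0,0,0.005,0,0,0,1, 0,0,0.004,0,0,0,1, 0,0,0,0,0,0,1]' | grep -E "tcp|wrist_force"
```

```text
tcp_pos: [450.8, 248.3, 307.8]
wrist_force: [-0.4, -0.5, 0.1]
tcp_pos: [451.0, 248.3, 300.1]
wrist_force: [1.5, 0.8, 2.0]
```

Tip height is now 127 mm, at about 2 N. I'll carry on to the stop.

```bash
python3 -m crank '[0,0,0.005,0,0,0,1, 0,0,0.004,0,0,0,1, 0,0,0,0,0,0,1]' | grep -E "tcp|wrist_force"
python3 -m crank '[0,0,0.003,0,0,0,1, 0,0,0,0,0,0,1]' | grep -E "tcp|wrist_force"
```

```text
tcp_pos: [451.0, 248.4, 296.6]
wrist_force: [0.5, 1.1, 3.3]
tcp_pos: [451.0, 248.4, 295.8]
wrist_force: [-0.4, -0.1, 5.1]
```

```bash
python3 -m crank '[0,0,0.003,0,0,0,1, 0,0,0,0,0,0,1, 0,0,0,0,0,0,1]' | grep -E "tcp|wrist_force"
python3 -m crank '[0,0,0,0,0,0,1, 0,0,-0.02,0,0,0,1, 0,0,-0.04,0,0,0,1, 0,0,-0.05,0,0,0,1, 0,0,0,0,0,0,1]' | grep -E "tcp|wrist_force"
python3 -c "
from h import *
go('wide')"
```

```text
tcp_pos: [451.1, 248.4, 295.0]
wrist_force: [-0.7, 0.1, 5.5]
tcp_pos: [451.6, 248.5, 341.7]
wrist_force: [1.3, 0.1, 1.2]
t 9.07 tip [452.4 248.8 168.7] tilt [ 0.0048  0.0017 -1.    ] w -0.2 F [1.35 0.06 1.16] units [0.3383 0.4625 0.1862]
```

```bash
python3 -m crank '[0.056,0.077,0,0,0,0,1, 0.056,0.077,0,0,0,0,1, 0.056,0.077,0,0,0,0,1, 0.056,0.077,0,0,0,0,1, 0.056,0.077,0,0,0,0,1]' >/dev/null
python3 -m crank '[0.056,0.077,0,0,0,0,1, 0,0,0,0,0,0,1, 0,0,0,0,0,0,1, 0,0,0,0,0,0,1]' >/dev/null
python3 - <<'E'
from h import *
go('wide')
im,d=ctrl.snapshot("top")
for l,h in (("square_button_top",120),("square",120),("tall_button_top",190)):
  for s in ctrl.silhouettes("top",l)[:2]:
    ys,xs=np.nonzero(s["pixels"]); P,dd=world("top",np.c_[xs,ys],d); P=P[dd>0]; print(l,len(P),np.median(P,axis=0).round(1),P.max(0).round(1))
cv2.imwrite("pics/t3.png",im)
im,d=ctrl.snapshot("wrist"); cv2.imwrite("pics/w3.png",im)
q,d=ctrl.snapshot("scene")
for s in ctrl.silhouettes("scene","square_button_top")[:2]:
    ys,xs=np.nonzero(s["pixels"]); P,dd=world("scene",np.c_[xs,ys],d); P=P[dd>0]; print("scene",len(P),np.median(P,axis=0).round(1))
E
```

```text
t 9.82 tip [652.1 142.1 163.6] tilt [-0.003 -0.    -1.   ] w 0.0 F [-0.59  1.18 -0.28] units [0.0102 0.0024 0.1714]
square_button_top 968 [540.9 -65.7   4.5] [672.1 -34.5  27.7]
square 977 [445.8 263.2 121.2] [525.2 325.1 537.7]
square 207 [ 424.4 -228.8  114.2] [ 446.6 -209.5  120.3]
tall_button_top 199 [410.3  -5.8 195.9] [427.6  13.5 202.2]
scene 110 [454.3 246.7 124.6]
```

View pics/w3.png

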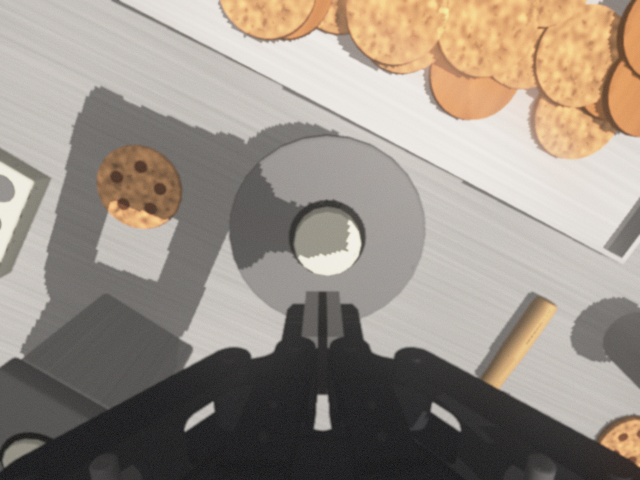

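The square button's top reads 124.6 mm, so it is at its stop. The wrist view shows the wide button at (327,238), nearly in line with the tips. I'll go down to just above it.

```bash
python3 -m crank '[0.01,0.0024,0.05,0,0,0,1, 0,0,0.05,0,0,0,1, 0,0,0.035,0,0,0,1, 0,0,0,0,0,0,1, 0,0,0,0,0,0,1]' >/dev/null
python3 -c "
from h import *
go('wide')"
```

```text
t 10.58 tip [656.2 143.1 109.9] tilt [-2.5e-03 -3.0e-04 -1.0e+00] w 0.2 F [1.17 0.67 0.65] units [-0.0004 -0.0001  0.0373]
```

```bash
python3 -m crank '[0,0,0.015,0,0,0,1, 0,0,0.015,0,0,0,1, 0,0,0.006,0,0,0,1, 0,0,0.005,0,0,0,1, 0,0,0,0,0,0,1]' | grep -E "tcp|wrist_force"
python3 -m crank '[0,0,0.005,0,0,0,1, 0,0,0.005,0,0,0,1, 0,0,0.005,0,0,0,1, 0,0,0,0,0,0,1]' | grep -E "tcp|wrist_force"
python3 -m crank '[0,0,0.005,0,0,0,1, 0,0,0.003,0,0,0,1, 0,0,0,0,0,0,1]' | grep -E "tcp|wrist_force"
```

```text
tcp_pos: [657.2, 143.0, 267.6]
wrist_force: [0.2, 0.0, 0.8]
tcp_pos: [657.3, 143.0, 261.7]
wrist_force: [0.3, -0.4, 1.8]
tcp_pos: [657.3, 143.0, 258.4]
wrist_force: [0.4, 0.4, 1.8]
```

Tip height is 85.4 mm and the button is still sliding. A few smaller steps to the stop.

```bash
python3 -m crank '[0,0,0.004,0,0,0,1, 0,0,0,0,0,0,1, 0,0,0,0,0,0,1]' | grep -E "tcp|wrist_force"
python3 -m crank '[0,0,0.003,0,0,0,1, 0,0,0,0,0,0,1, 0,0,0,0,0,0,1]' | grep -E "tcp|wrist_force"
```

```text
tcp_pos: [657.4, 143.0, 257.2]
wrist_force: [0.1, -0.2, 2.0]
tcp_pos: [657.4, 143.0, 256.2]
wrist_force: [-0.4, -0.2, 5.0]
```

```bash
python3 -m crank '[0,0,0.003,0,0,0,1, 0,0,0,0,0,0,1, 0,0,0,0,0,0,1]' | grep -E "tcp|wrist_force"
python3 -m crank '[0,0,-0.01,0,0,0,1, 0,0,-0.04,0,0,0,1, 0,0,-0.07,0,0,0,1, 0,0,-0.09,0,0,0,1, 0,0,-0.09,0,0,0,1]' | grep -E "tcp|wrist_force"
python3 -m crank '[0,0,-0.05,0,0,0,1, 0.05,0.07,0,0,0,0,1, 0.05,0.07,0,0,0,0,1, 0.05,0.07,0,0,0,0,1, 0,0,0,0,0,0,1]' | grep -E "tcp|wrist_force"
python3 - <<'E'
from h import *
def rep(c):
  im,d=ctrl.snapshot(c); cv2.imwrite(f"pics/{c}_end.png",im)
  for n in ("tall","square","wide","small"):
    for s in ctrl.silhouettes(c,n+"_button_top")[:2]:
      ys,xs=np.nonzero(s["pixels"]); P,dd=world(c,np.c_[xs,ys],d); P=P[dd>0]; print(c,n,round(s["p"],2),len(P),np.median(P,axis=0).round(1))
rep("top"); rep("scene")
E
```

```text
tcp_pos: [657.4, 143.0, 255.3]
wrist_force: [-1.0, -1.0, 5.8]
tcp_pos: [656.3, 142.9, 373.0]
wrist_force: [1.0, 0.3, 0.2]
tcp_pos: [751.1, 90.9, 391.2]
wrist_force: [0.1, -0.2, -0.7]
top tall 0.72 200 [410.6  -5.4 195.2]
top tall 0.16 458 [ 576.9 -242.3    8.3]
top wide 0.66 1229 [405.9  -5.2 190.8]
top small 0.6 157 [ 424.2 -228.7  114.5]
scene tall 0.43 95 [415.1  -9.8 194.1]
scene square 0.44 119 [453.6 249.7 124. ]
scene square 0.18 1249 [ 580.8 -371.7   27.2]
scene small 0.62 138 [ 433.2 -227.4  112.4]
scene small 0.59 1647 [490.2 242.5 115.2]
```

View pics/scene_end.png

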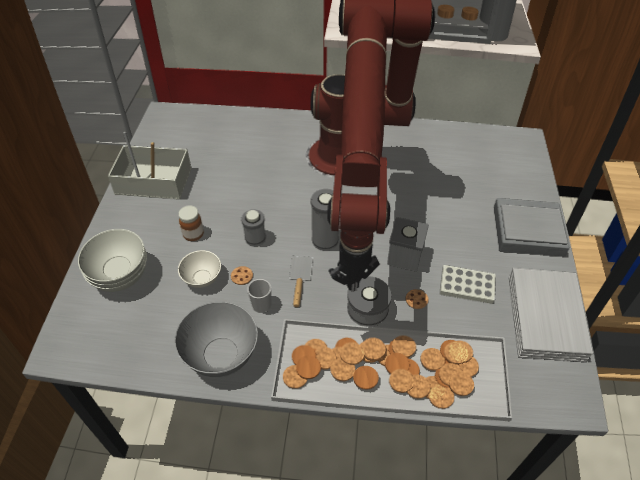

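All the canisters stand where they did and the arm is clear. The networks didn't report the wide button, which shows at (369,294), so I'll check it from depth and then hand in.

```bash
python3 - <<'E'
from h import *
im,d=ctrl.snapshot("scene")
P,_=world("scene",[(x,y) for x in range(366,373) for y in range(290,296)],d); print(np.median(P,axis=0).round(1))
z=np.median(P[:,2])
if 80<z<88: print(ctrl.sign_off())
E
```

```text
[659.  141.4  83.6]
the job is handed in; nothing more can be done
None
```

I pressed the tall, square and low wide buttons down to their stops in that order, left the small one up with every canister standing where it was, and handed the job in; the verdict wasn't shown.

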